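Vent and re-apply the vacuum under a circuit board

ROBOT

A 6-joint arm with a two-finger parallel gripper is mounted at the origin on the work surface. World frame = base frame: x ahead of the robot, y to its left, z up, the work surface at z = 0. Lengths are in m, angles in rad, forces in N, time in s.
With the tool pointing down it reaches from about 0.425 to 1.125 m from the base axis. Payload 14.9 kg.
Tool frame: the origin (TCP) lies midway between the tips of the shut fingers; the grasp point (between the pads) lies 19 mm behind it; z points along the fingers, y is the line along which they close (so a half turn about z gives the same grasp; the last joint's range is limited). The gripper opens to 91 mm and grips with 3 to 60 N. Pads are 32 mm wide; open, the fingers measure 118 mm over their backs; the gripper's body (76 mm by 178 mm) begins 60 mm behind the grasp point.
Start: joints at [1.283, 0.379, 1.734, -0, 1.028, -0.033], TCP at [0.176, 0.677, 0.185] pointing down, gripper open.
Joint ranges: [-2.77, 2.77], [-0.74, 2.19], [0, 2.66], [-1.06, 4.2], [0.31, 2.87], [-3.08, 3.08]. Speed limits (rad/s): [1.89, 1.89, 2.39, 3.14, 3.14, 3.14].

INTERFACE

Orientations are given as a unit quaternion [w, x, y, z].
In Python, from workcell import ctrl gives the robot as it stands. The module is installed in compiled form; this text tells all that it offers.
- The arm moves only by the tool step_arm, never from a script. Its argument "deltas" is a list of rows, each a list of 4 numbers: the shift along the tool's x, y, z in mm, then the turn about the tool's z in rad. A call has 1 to 12 rows; each row is the pose to reach, as a shift and turn from the pose commanded when the call began, along the tool's axes at that moment; what a row does not reach only later rows make up. A row lasts 1/12 s, in which the tool goes at most 41.7 mm and 7.16 degrees, less where a joint would pass 70% of its speed; a pose out of reach is approached as far as the arm can. A call with a gripper value outside its range is refused whole. "grip" is the finger opening in mm, from 0 to 91.2, set as the call begins (left out, the last holds). The fingers move at their own pace and stop on an object; the grip force is fixed at half the most. Time passes only in rows, so rows that repeat a pose let the fingers close. It gives the time, the measured TCP pose, the force, the opening and the grip force at its end, in the units of the state.
- ctrl.observe(): the state, without advancing time (a new reading comes with each control period).
- ctrl.camera(name): name is "scene" or "side" or "wrist"; returns a dict with "pixels" (384x512x3 uint8, red, green, blue), "mtx" (3x3 intrinsics, pixels), "rvec" (rotation vector, rad) and "tvec" (3), from world to camera coordinates, as OpenCV has them; the wrist camera has in their place "mount" (4x4, takes a point from camera to tool coordinates, whose origin is the TCP and whose axes are the flange's). Camera axes: x right, y down, z forward; pixel columns grow to the right and rows downward; lengths in m; the calibration is good to about 2 mm. A picture is of the moment at which its call begins: read the wrist's pose just before it. There is no depth.
- ctrl.hand_in(): hands the job in; it is judged then, once.
The state is a dict: "clock": time; "q": joint angles; "joint_velocities": joint speeds; "joint_torque": joint torques, N m; "ee_pos": TCP position; "tool_rot": TCP orientation; "ft_force": force on the tool from outside, world axes, zero at the start; "ft_torque": the same for the moment, N m; "finger_gap": finger opening in m; "gripper_force": force on a finger pad.
Only numpy, scipy, OpenCV 4.12 (cv2) and the standard library are available. Lean on these libraries where they do the work, as an engineer would, in place of code of your own. Each camera call takes 0.05 s, during which the arm holds its last target. There are 200 camera calls.

TASK

The circuit board on one of the two vacuum hold-downs is not gripped evenly, so release that hold-down and let it grip again: pull the round knob beside the circuit board straight up until it clicks out at its detent, leave it out for about a second, then push it fully home and let go. Leave the board lying where it is, and leave the knob of the other hold-down, the one with the black cover on it, pushed in.

Things in the scene. Friction and masses are not known exactly. Their poses are not given: they have to be found in the camera images.
- board_knob_grip (a point): Centre of the head of the knob to work: black upright cylinder, 34 mm in diameter, 22 mm tall, metal disc on top, on a 12 mm stem. Pushed in, this point is 75 mm above the bench, 29 mm above the grey deck around it; under the head only a collar 24 mm wide, 6 mm tall. Grip across from above: free on both sides along x. Axes: those of the hold-down, z up (the pull); rises with the knob.
- board_knob (a joint): How far that knob is pulled up, in m: 0 fully in, 0.020 fully out at detent and stop. Past half-way an over-centre catch tips it on to that end, where it stays when let go. About 4 N pulls it off the in end, 2 N pushes it off the out end. The knob does not turn.
- other_knob (a joint): The same for the like knob of the other, like hold-down, 0.27 m or more away, which carries a black open cover 75 x 85 x 22 mm: 0 fully in, where it starts and must stay.
- board_centre (a point): Centre of the circuit board: loose green slab 70 x 80 x 4 mm, parts on it up to 14 mm above this point. It lies on an aluminium plate 104 mm square, 52 mm above the bench, on the hold-down of the knob to work: a fixed grey box 120 mm along x, 200 along y, deck 46 mm up; the plate on its +y half, the knob 102 mm from the plate's centre towards -y, 40 mm from the box's end.
Things that resemble listed ones, but are neither listed nor needed, are in the scene too. Leave any turquoise or yellow look-alike of the part that bears board_knob_grip alone.

How it is judged:
By the outcome, as a careful person would: the job done as asked, in the order asked, and still so for the second after the job is handed in, with the robot touching nothing.
It also fails if it takes over 32 s, if anything falls off the work surface, if the arm or the gripper's body presses on something with over 40 N, if the wrist force passes 120 N, or if a joint passes its speed limit or range.

## Working session

There is one attempt and no reset: what is moved stays moved. The work goes in short steps, Python scripts to look and compute and a tool call to move; the robot and the scene stay as the last step left them, time stands still between calls to the robot, and variables do not carry over. Pictures are saved under pics/ and viewed, at most 10 in all, crops included, and the job is handed in when it is done.

Besides the shell and the picture viewer there is one more tool, called after ">>>" in YAML: its name, and indented under it one key for each argument. step_arm: Moves the arm, as the interface text tells. Its arguments: {"type":"object","properties":{"deltas":{"type":"array"},"grip":{"type":"number"}},"required":["deltas"]}

```bash
mkdir -p pics
cat > h.py <<'E'
import numpy as np,cv2,pickle
from workcell import ctrl
from scipy.spatial.transform import Rotation as R
def snap(n,fn):
    s=ctrl.observe(); c=ctrl.camera(n); cv2.imwrite('pics/'+fn+'.png',c['pixels'][:,:,::-1])
    if n=='wrist':
        w,x,y,z=s['tool_rot']; T=np.eye(4);T[:3,:3]=R.from_quat([x,y,z,w]).as_matrix();T[:3,3]=s['ee_pos']
        T=T@np.array(c['mount'])
    else:
        T=np.eye(4);T[:3,:3]=cv2.Rodrigues(np.array(c['rvec'],float))[0];T[:3,3]=np.ravel(c['tvec']);T=np.linalg.inv(T)
    pickle.dump((np.array(c['mtx']),T),open('pics/'+fn+'.pkl','wb'))
def ray(fn,u,v):
    K,T=pickle.load(open('pics/'+fn+'.pkl','rb'))
    return T[:3,3],T[:3,:3]@np.linalg.inv(K)@[u,v,1]
def tri(*obs):
    A=np.zeros((3,3));b=np.zeros(3);L=[]
    for o in obs:
        p,d=ray(*o);d=d/np.linalg.norm(d);M=np.eye(3)-np.outer(d,d);A+=M;b+=M@p;L.append((p,M))
    X=np.linalg.solve(A,b);return X,[np.linalg.norm(M@(X-p)) for p,M in L]
def onz(fn,u,v,z):
    p,d=ray(fn,u,v);return p+d*(z-p[2])/d[2]
E
python3 - <<'E'
from h import *
for n in ('scene','side','wrist'): snap(n,n+'0')
a=[cv2.imread(f'pics/{n}0.png') for n in('scene','side')]
cv2.imwrite('pics/both.png',np.vstack(a)[:, :] if 0 else cv2.resize(np.hstack(a),(800,300)))
print(ctrl.observe())
E
```

```text
{'clock': 0.15, 'q': array([ 1.28269776e+00,  3.79286094e-01,  1.73462571e+00,  1.00880620e-05,
        1.02851121e+00, -3.33154722e-02]), 'joint_velocities': array([ 0.00022093, -0.00234024, -0.00303336, -0.00151148,  0.00090831,
        0.00063528]), 'joint_torque': array([ 1.10758458e-03, -7.64109349e+01, -4.34656906e+01,  6.51637511e-02,
        4.09435434e-02, -7.35360027e-05]), 'ee_pos': array([0.17634829, 0.67709516, 0.18425072]), 'tool_rot': array([-7.06985714e-05,  1.27049834e-01,  9.91896248e-01, -4.09135485e-04]), 'ft_force': array([-0.65605769, -0.87726272, -0.17078955]), 'ft_torque': array([0.06967493, 0.05248881, 0.02253201]), 'gripper_force': 0.0, 'finger_gap': 0.09134778122557267}
```

View pics/scene0.png

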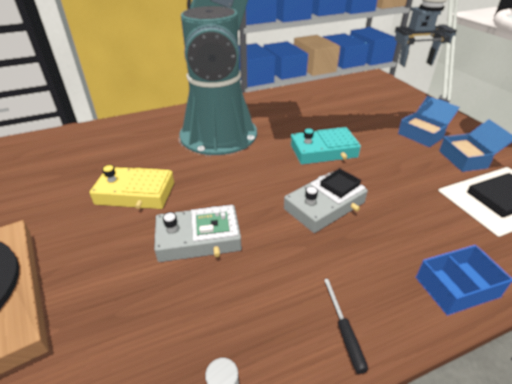

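View pics/side0.png

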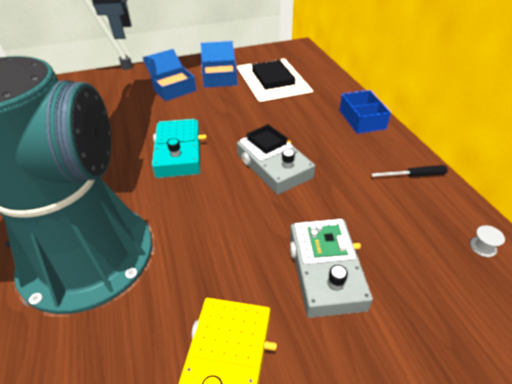

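The scene view shows the board hold-down at about (198,232) with its knob at (170,218). The side view shows that knob at (339,274). The covered hold-down is at scene (325,200). I'll enlarge both views.

Run:
```python
from h import *
a=cv2.imread('pics/scene0.png')[195:270,145:245];b=cv2.imread('pics/side0.png')[215:320,280:380]
a=cv2.resize(a,None,fx=4,fy=4,interpolation=2);b=cv2.resize(b,None,fx=4,fy=4,interpolation=2)
o=np.zeros((420,800,3),np.uint8);o[:300,:400]=a;o[:,400:]=b;cv2.imwrite('pics/c1.png',o)
print(tri(('scene0',170,215),('side0',339,269)))
print(onz('scene0',170,215,.086),onz('side0',339,269,.086))
```

```text
(array([ 0.46417105, -0.26437181,  0.09009788]), [np.float64(0.0005880523807218733), np.float64(0.0005880523807217747)])
[ 0.45918754 -0.26347718  0.086     ] [ 0.46606158 -0.26267795  0.086     ]
```

View pics/c1.png

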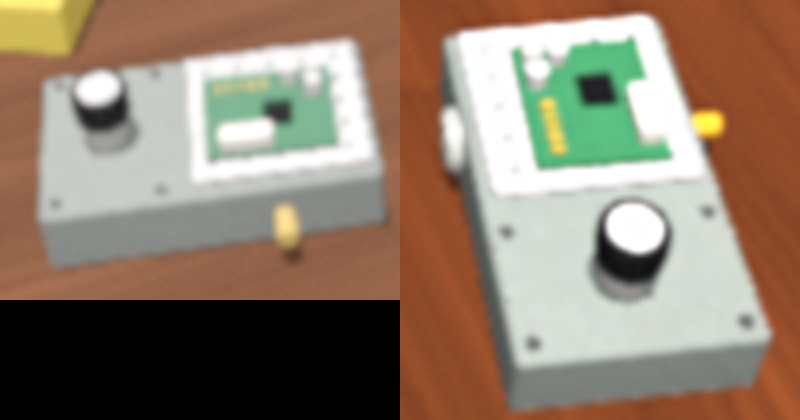

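The crops put the disc centre at scene (169.3,217) and side (338.2,272). I read the deck's near edge at scene (154.5,249.5) to (241,241), and the end edge in the side view at (308.7,306.2) to (372.5,298.7).

Run:
```python
from h import *
print(tri(('scene0',169.3,217),('side0',338.2,271.8)))
for z in(.086,):print(onz('scene0',169.3,217,z),onz('side0',338.2,271.8,z))
P=[onz('scene0',*p,.046) for p in((154.5,249.5),(241,241),(156.2,215))]+[onz('side0',*p,.046) for p in((308.7,306.2),(372.5,298.7))]
print(P)
d=P[1]-P[0];print(np.arctan2(-d[0],d[1]));d=P[4]-P[3];print(np.arctan2(d[1],d[0]),np.linalg.norm(d))
s=ctrl.observe();w,x,y,z=s['tool_rot'];print(R.from_quat([x,y,z,w]).as_matrix().round(4))
```

```text
(array([ 0.46288777, -0.26631696,  0.08376222]), [np.float64(4.784516961321441e-05), np.float64(4.784516961322545e-05)])
[ 0.46532756 -0.26645609  0.086     ] [ 0.46191004 -0.26762854  0.086     ]
[array([ 0.51425231, -0.31704076,  0.046     ]), array([ 0.56632071, -0.12637998,  0.046     ]), array([ 0.40096653, -0.29218742,  0.046     ]), array([ 0.39573576, -0.29366261,  0.046     ]), array([ 0.51186775, -0.31761406,  0.046     ])]
-0.2665938072342118
-0.20339155664765773 0.11857618790885362
[[-9.677e-01  2.520e-01 -2.000e-04]
 [ 2.520e-01  9.677e-01 -8.000e-04]
 [ 0.000e+00 -8.000e-04 -1.000e+00]]
```

>>> step_arm:
  deltas:
    - [-34, -20, -5, 0.12]
    - [-68, -40, -10, 0.24]
    - [-102, -60, -15, 0.36]
    - [-136, -80, -20, 0.48]
    - [-170, -100, -25, 0.6]
    - [-204, -120, -30, 0.72]
    - [-238, -140, -35, 0.84]
    - [-272, -160, -40, 0.96]
    - [-306, -180, -45, 1.08]
    - [-340, -200, -50, 1.2]
    - [-374, -220, -55, 1.32]
    - [-408, -240, -60, 1.44]
  grip: 70

```text
clock: 1.15
ee_pos: [0.5118, 0.3406, 0.2449]
tool_rot: [-0.0, 0.752, 0.66, -0.0]
ft_force: [-0.8, 0.9, 0.1]
finger_gap: 0.0699
gripper_force: 0.0
```

>>> step_arm:
  deltas:
    - [-40, 2, 0, 0.01]
    - [-80, 4, 0, 0.02]
    - [-120, 6, 0, 0.03]
    - [-160, 8, 0, 0.04]
    - [-200, 10, 0, 0.05]
    - [-240, 12, 0, 0.06]
    - [-280, 14, 0, 0.07]
    - [-320, 16, 0, 0.08]
    - [-360, 18, 0, 0.09]
    - [-400, 20, 0, 0.1]
    - [-440, 22, 0, 0.11]
    - [-480, 24, 0, 0.11]

```text
clock: 2.15
ee_pos: [0.4746, -0.1389, 0.2449]
tool_rot: [0.0, 0.785, 0.619, 0.0]
ft_force: [1.7, -0.2, -0.2]
finger_gap: 0.0702
gripper_force: 0.0
```

Run:
```python
from h import *
s=ctrl.observe();print(s['ee_pos'],s['tool_rot']);snap('wrist','w1')
K,T=pickle.load(open('pics/w1.pkl','rb'))
def pr(X):
    p=np.linalg.inv(T)@[*X,1];q=K@p[:3];return q[:2]/q[2]
print(pr([.463,-.267,.086]))
```

```text
[ 0.47455383 -0.13885436  0.24485539] [1.35644277e-04 7.85031537e-01 6.19455775e-01 1.01509802e-04]
[273.10729621 279.17509254]
```

View pics/w1.png

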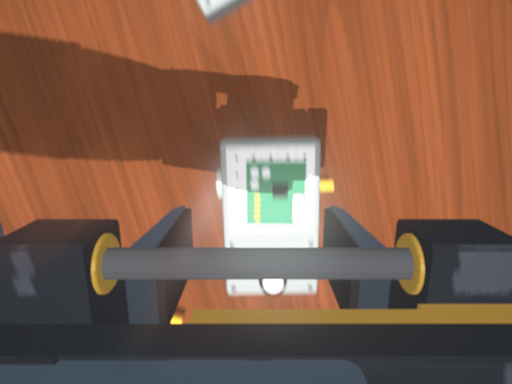

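The wrist view shows the knob disc at about (273,283), partly behind the finger bar. The prediction was (273,279), and the box's sides run vertically, so the yaw is right.

Run:
```python
from h import *
print(tri(('scene0',169.3,217),('side0',338.2,271.8),('w1',273,282)))
print(onz('w1',273,282,.086))
s=ctrl.observe();w,x,y,z=s['tool_rot'];M=R.from_quat([x,y,z,w]).as_matrix()
X=tri(('scene0',169.3,217),('side0',338.2,271.8),('w1',273,282))[0]
print(M.T@(X-s['ee_pos'])*1e3,np.arctan2(M[1,1],M[0,1]))
a,b=onz('w1',224,150,.046),onz('w1',229,293,.046);c,d=onz('w1',319,150,.046),onz('w1',317,293,.046)
for p in(a-b,c-d):print(np.arctan2(-p[0],p[1]))
# board position in the pic for later comparison
print(onz('w1',247,163,.058),onz('w1',305,222,.058))
```

```text
(array([ 0.46266128, -0.26794219,  0.08577839]), [np.float64(0.0022804719781452714), np.float64(0.0007865336292252763), np.float64(0.0024179848796794605)])
[ 0.46207302 -0.27051851  0.086     ]
[-123.03908011   17.42994649  159.42604128] -0.23617730199567424
-0.22323447473780983
-0.20437962004310103
[ 0.46424545 -0.13137636  0.058     ] [ 0.51495035 -0.21717013  0.058     ]
```

>>> step_arm:
  deltas:
    - [-31, 4, 0, -0.01]
    - [-62, 9, 20, -0.01]
    - [-93, 13, 40, -0.01]
    - [-124, 17.4, 60, -0.01]
    - [-124, 17.4, 90, -0.01]
    - [-124, 17.4, 115, -0.01]
    - [-124, 17.4, 135, -0.01]
    - [-124, 17.4, 150, -0.01]
    - [-124, 17.4, 165, -0.01]
    - [-124, 17.4, 177, -0.01]
    - [-124, 17.4, 187, -0.01]
    - [-124, 17.4, 187, -0.01]

```text
clock: 3.2
ee_pos: [0.4625, -0.261, 0.056]
tool_rot: [-0.001, 0.782, 0.624, -0.0]
ft_force: [0.5, 0.4, -0.4]
finger_gap: 0.0698
gripper_force: 0.0
```

Run:
```python
from h import *
snap('side','s2');snap('scene','c2')
a=cv2.imread('pics/scene0.png');a=cv2.imread('pics/c2.png')[170:270,125:255];b=cv2.imread('pics/s2.png')[205:320,270:390]
o=np.zeros((380,800,3),np.uint8);o[:300,:390]=cv2.resize(a,None,fx=3,fy=3,interpolation=2);o[:345,400:760]=cv2.resize(b,None,fx=3,fy=3,interpolation=2);cv2.imwrite('pics/d2.png',o)
```

```text
(no output)
```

View pics/d2.png

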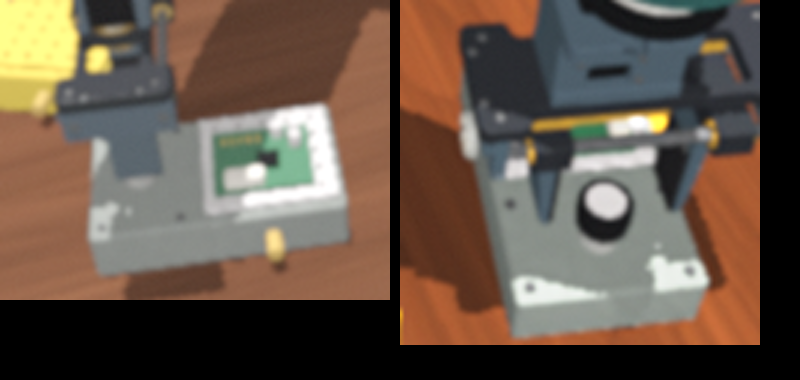

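The fingers straddle the knob, which shows at crop (604,205). They sit slightly towards the board, consistent with the TCP at y=-0.261 against the knob at -0.268. I'll check for a residual error.

Run:
```python
from h import *
s=ctrl.observe();w,x,y,z=s['tool_rot'];M=R.from_quat([x,y,z,w]).as_matrix()
print(s['ee_pos'],s['q'],M.T@(np.array([.4626,-.268,.057])-s['ee_pos'])*1e3)
print(tri(('scene0',169.3,217),('s2',270+(605-400)/3,205+200/3)))
```

```text
[ 0.46346432 -0.26160794  0.05786348] [-5.57670198e-01  3.15302499e-01  2.11894742e+00 -7.67373173e-06
  7.07580500e-01 -3.33733600e-01] [-6.42445866  0.57690133  0.86288362]
(array([ 0.46314234, -0.26631033,  0.08401102]), [np.float64(1.8383991155797376e-05), np.float64(1.8383991155732528e-05)])
```

>>> step_arm:
  deltas:
    - [-3, 0, 0, 0]
    - [-6, 0.5, 0, 0]
    - [-6, 0.5, 0, 0]
    - [-6, 0.5, 0, 0]

```text
clock: 3.63
ee_pos: [0.4628, -0.268, 0.0583]
tool_rot: [0.0, 0.782, 0.623, 0.0]
ft_force: [-0.7, 0.7, 0.3]
finger_gap: 0.07
gripper_force: 0.0
```

>>> step_arm:
  deltas:
    - [0, 0, 0, 0]
    - [0, 0, 0, 0]
    - [0, 0, 0, 0]
    - [0, 0, 0, 0]
    - [0, 0, 0, 0]
    - [0, 0, 0, 0]
    - [0, 0, 0, 0]
    - [0, 0, 0, 0]
  grip: 20

```text
clock: 4.3
ee_pos: [0.4626, -0.2676, 0.0578]
tool_rot: [0.0, 0.782, 0.624, 0.0]
ft_force: [-0.0, 0.1, -0.3]
finger_gap: 0.021
gripper_force: 0.0
```

The gap reads 21 mm with no force, so the 34 mm head is not between the pads. I'll look again.

Run:
```python
from h import *
snap('side','s3');snap('scene','c3')
a=cv2.imread('pics/c3.png')[170:270,125:255];b=cv2.imread('pics/s3.png')[205:320,270:390]
o=np.zeros((460,800,3),np.uint8);o[:300,:390]=cv2.resize(a,None,fx=3,fy=3,interpolation=2);o[:383,400:800]=cv2.resize(b,None,fx=3.333,fy=3.333,interpolation=2)[:383,:400];cv2.imwrite('pics/d3.png',o)
```

```text
(no output)
```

View pics/d3.png

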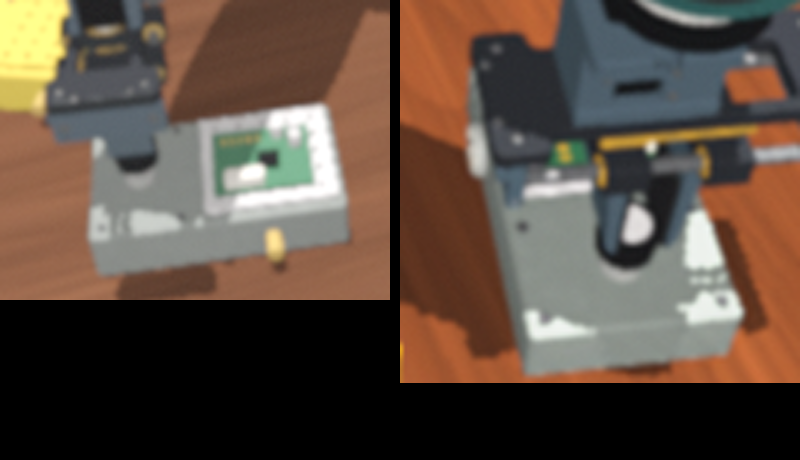

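The picture shows both fingertips ending above the knob's lower part, with the fingers overlapping its top. I'll project the TCP to see where the geometry disagrees.

Run:
```python
from h import *
s=ctrl.observe();w,x,y,z=s['tool_rot'];M=R.from_quat([x,y,z,w]).as_matrix();p=s['ee_pos']
print(p,s['finger_gap'],s['gripper_force'],s['ft_force'])
def pr(f,X):
    K,T=pickle.load(open(f'pics/{f}.pkl','rb'));q=K@(np.linalg.inv(T)@[*X,1])[:3];return (q[:2]/q[2])
cs={'c3':lambda q:(q-[125,170])*3,'s3':lambda q:(q-[270,205])*3.333+[400,0]}
for f in cs:
    for n,X in dict(tcp=p,L=p-M[:,1]*.0105,R=p+M[:,1]*.0105,Lx=p-M[:,1]*.0105-M[:,0]*.016,Rx=p+M[:,1]*.0105-M[:,0]*.016,Rxx=p+M[:,1]*.0245-M[:,0]*.016,k=[.4628,-.267,.086],kb=[.4628,-.267,.064]).items():print(f,n,cs[f](pr(f,X)).round())
```

```text
[ 0.46255057 -0.26757132  0.05772409] 0.02050264831108222 0.0 [ 0.36581635 -0.19467636 -0.17042189]
c3 tcp [136. 165.]
c3 L [136. 156.]
c3 R [136. 174.]
c3 Lx [116. 158.]
c3 Rx [116. 177.]
c3 Rxx [115. 189.]
c3 k [132. 139.]
c3 kb [136. 159.]
s3 tcp [621. 251.]
s3 L [603. 253.]
s3 R [640. 249.]
s3 Lx [610. 278.]
s3 Rx [647. 274.]
s3 Rxx [672. 272.]
s3 k [628. 221.]
s3 kb [623. 244.]
```

The fingers appear about 30 mm higher than the reported TCP. The wrist view also makes the board about 6% small. I'll estimate the offset between reported and true tool position from the wrist image.

Run:
```python
from h import *
from scipy.optimize import least_squares
S=lambda u,v:('scene0',145+u/4,195+v/4)
D=lambda u,v:('side0',280+(u-400)/4,215+v/4)
pts=[(S(322,68),D(513,48),(247,163)),(S(338,150),D(637,38),(305,163)),(S(210,163),D(672,155),(305,222)),(S(205,80),D(540,168),(247,222)),(S(98,88),D(633,228),(273,282))]
X=np.array([tri(a,b)[0] for a,b,_ in pts]);print(X.round(4))
uv=np.array([p[2] for p in pts],float)
K,T=pickle.load(open('pics/w1.pkl','rb'))
print('cam',T[:3,3],K[0,0])
def f(d,X=X):
    T2=T.copy();T2[:3,3]+=d;q=(np.linalg.inv(T2)@np.c_[X,np.ones(len(X))].T)[:3];q=K@q;return ((q[:2]/q[2]).T-uv).ravel()
for Z in (None,.058):
    Y=X.copy()
    if Z: Y[:4,2]=Z;Y[4,2]=.086
    r=least_squares(f,[0,0,0],kwargs=dict(X=Y));print(r.x.round(4),r.fun.round(1),f([0,0,0],Y).round(1))
```

```text
[[ 0.4673 -0.1292  0.055 ]
 [ 0.5345 -0.1423  0.0515]
 [ 0.5155 -0.2159  0.0509]
 [ 0.4488 -0.2014  0.053 ]
 [ 0.4629 -0.2662  0.0834]]
cam [ 0.49038837 -0.07290153  0.44405212] 338.4519861152833
[ 0.0023  0.0037 -0.0006] [ 1.   0.8  1.7 -2.1 -1.7  0.4  0.5  2.1 -1.4 -1.1] [ 2.1 -2.9  2.9 -5.8 -0.5 -3.   1.6 -1.4 -0.2 -4.5]
[0.0024 0.0034 0.003 ] [ 0.8  0.5  1.9 -2.  -1.5  1.2  0.3  2.2 -1.6 -1.7] [ 2.1 -2.5  3.7 -4.9  0.3 -1.1  1.5  0.  -0.1 -3.4]
```

The reported tool pose agrees with the wrist camera to about 3 mm. I'll check where the fingertips appear in a wrist picture now, against the projected TCP.

Run:
```python
from h import *
snap('wrist','w3')
c=pickle.load(open('pics/w3.pkl','rb'));s=ctrl.observe();w,x,y,z=s['tool_rot'];M=np.eye(4);M[:3,:3]=R.from_quat([x,y,z,w]).as_matrix();M[:3,3]=s['ee_pos']
mt=np.linalg.inv(M)@c[1];print(mt.round(3))
im=cv2.imread('pics/w3.png')
for g,col in((.0103,(0,0,255)),(.035,(0,255,0))):
  for sy in(-1,1):
    for sx in(-.016,.016):
      for zz in (0,-.019):
        q=c[0]@(np.linalg.inv(mt)@[sx,sy*g,zz,1])[:3];q=q[:2]/q[2];print(g*sy,sx,zz,q.round());cv2.circle(im,tuple(int(v) for v in q),2,col,-1)
cv2.imwrite('pics/w3o.png',cv2.resize(im,(800,600)))
```

```text
[[ 0.    -0.97  -0.242  0.068]
 [ 1.     0.     0.     0.   ]
 [-0.    -0.242  0.97  -0.199]
 [ 0.     0.     0.     1.   ]]
-0.0103 -0.016 0 [241. 244.]
-0.0103 -0.016 -0.019 [239. 256.]
-0.0103 0.016 0 [240. 194.]
-0.0103 0.016 -0.019 [239. 203.]
0.0103 -0.016 0 [273. 244.]
0.0103 -0.016 -0.019 [275. 257.]
0.0103 0.016 0 [274. 194.]
0.0103 0.016 -0.019 [276. 203.]
-0.035 -0.016 0 [202. 244.]
-0.035 -0.016 -0.019 [196. 256.]
-0.035 0.016 0 [200. 194.]
-0.035 0.016 -0.019 [194. 203.]
0.035 -0.016 0 [313. 244.]
0.035 -0.016 -0.019 [318. 257.]
0.035 0.016 0 [315. 195.]
0.035 0.016 -0.019 [320. 203.]
```

View pics/w3o.png

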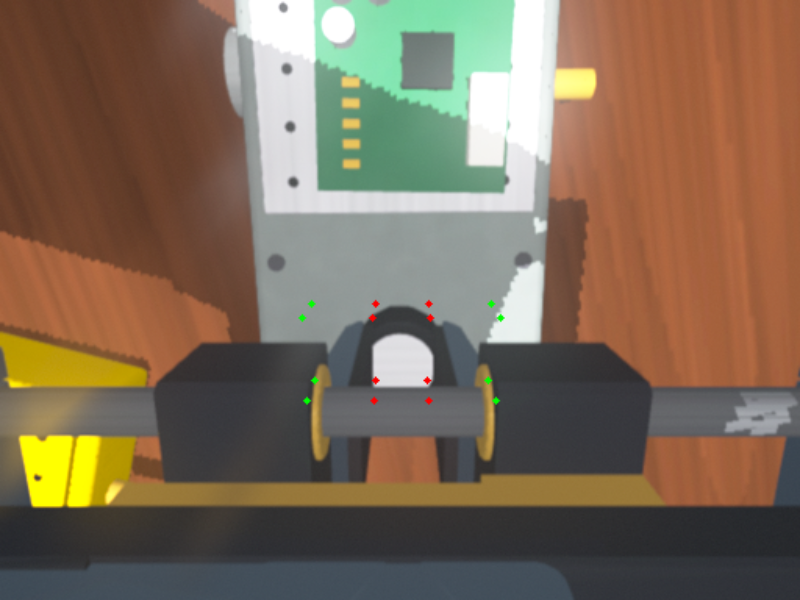

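The picture shows the fingertips cropping the disc to the finger gap (62 px at rows 340–390). That puts the real tips at about 0.173 m camera depth, not 0.199, so the fingers end about 26 mm short of the reported TCP and closed just above the head. I'll rise slightly, open, then go about 28 mm lower.

>>> step_arm:
  deltas:
    - [0, 0, -4, 0]
    - [0, 0, -4, 0]
    - [0, 0, -4, 0]
    - [0, 0, -4, 0]
    - [0, 0, -4, 0]
    - [0, 0, -4, 0]
    - [0, 0, -4, 0]
    - [0, 0, -4, 0]
  grip: 70

```text
clock: 5.12
ee_pos: [0.4625, -0.2676, 0.0617]
tool_rot: [-0.0, 0.782, 0.624, -0.0]
ft_force: [0.7, -0.5, 0.1]
finger_gap: 0.0691
gripper_force: 0.0
```

>>> step_arm:
  deltas:
    - [0, 0, 5, 0]
    - [0, 0, 10, 0]
    - [0, 0, 15, 0]
    - [0, 0, 20, 0]
    - [0, 0, 24, 0]
    - [0, 0, 28, 0]
    - [0, 0, 31, 0]
    - [0, 0, 31, 0]
    - [0, 0, 31, 0]

```text
clock: 5.87
ee_pos: [0.4625, -0.2675, 0.0306]
tool_rot: [-0.0, 0.782, 0.624, -0.0]
ft_force: [-0.7, -0.7, -0.4]
finger_gap: 0.0701
gripper_force: 0.0
```

>>> step_arm:
  deltas:
    - [0, 0, 0, 0]
    - [0, 0, 0, 0]
    - [0, 0, 0, 0]
    - [0, 0, 0, 0]
    - [0, 0, 0, 0]
    - [0, 0, 0, 0]
    - [0, 0, 0, 0]
    - [0, 0, 0, 0]
    - [0, 0, 0, 0]
  grip: 24

```text
clock: 6.62
ee_pos: [0.4616, -0.2673, 0.0307]
tool_rot: [-0.001, 0.782, 0.624, -0.001]
ft_force: [-7.4, -0.6, 7.4]
finger_gap: 0.0333
gripper_force: 30.0
```

The head is gripped at 33 mm with 30 N. Now I pull up.

>>> step_arm:
  deltas:
    - [0, -1, -3, 0]
    - [0, -1, -6, 0]
    - [0, -1, -9, 0]
    - [0, -1, -12, 0]
    - [0, -1, -14, 0]
    - [0, -1, -16, 0]
    - [0, -1, -18, 0]
    - [0, -1, -20, 0]
    - [0, -1, -20.5, 0]
    - [0, -1, -20.5, 0]

```text
clock: 7.45
ee_pos: [0.4615, -0.2673, 0.0509]
tool_rot: [0.0, 0.782, 0.624, 0.0]
ft_force: [2.1, -0.8, -9.8]
finger_gap: 0.0333
gripper_force: 30.0
```

>>> step_arm:
  deltas:
    - [0, 0, 0, 0]
    - [0, 0, 0, 0]
    - [0, 0, 0, 0]
    - [0, 0, 0, 0]
    - [0, 0, 0, 0]
    - [0, 0, 0, 0]
    - [0, 0, 0, 0]
    - [0, 0, 0, 0]

```text
clock: 8.12
ee_pos: [0.4615, -0.2673, 0.051]
tool_rot: [-0.0, 0.782, 0.624, -0.0]
ft_force: [5.1, -3.4, -18.8]
finger_gap: 0.0335
gripper_force: 30.0
```

Run:
```python
from h import *
snap('side','s4');snap('scene','c4');s=ctrl.observe();print(s['clock'],s['ee_pos'],s['ft_force'],s['finger_gap'])
a=cv2.imread('pics/c4.png')[170:270,125:255];b=cv2.imread('pics/s4.png')[205:320,270:390]
o=np.zeros((460,800,3),np.uint8);o[:300,:390]=cv2.resize(a,None,fx=3,fy=3,interpolation=2);o[:383,400:800]=cv2.resize(b,None,fx=3.333,fy=3.333,interpolation=2)[:383,:400];cv2.imwrite('pics/d4.png',o)
```

```text
8.2167 [ 0.46146976 -0.26726994  0.05100332] [  4.4020804   -2.40915054 -17.81377039] 0.0332951925086613
```

View pics/d4.png

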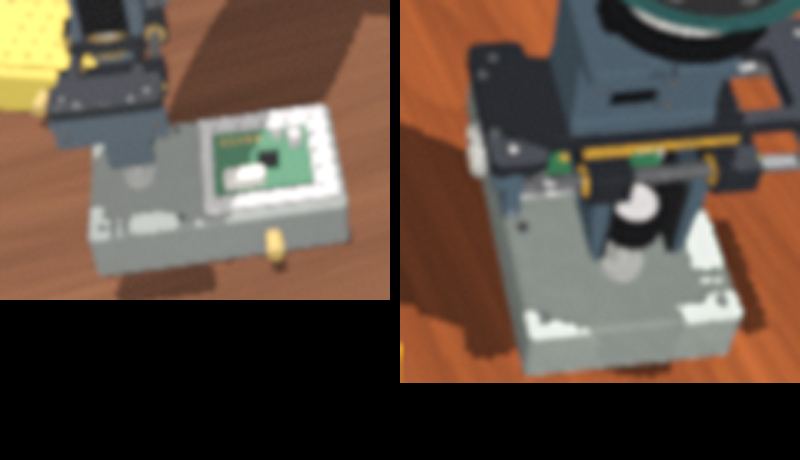

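The side crop shows the knob raised, with its disc at (637,203) and bare stem and collar below it at (622,262). It sits against its stop after about 0.9 s out. Now I push it home.

>>> step_arm:
  deltas:
    - [0, 0, 0, 0]
    - [0, 0, 3, 0]
    - [0, 0, 6, 0]
    - [0, 0, 9, 0]
    - [0, 0, 12, 0]
    - [0, 0, 15, 0]
    - [0, 0, 17, 0]
    - [0, 0, 19, 0]
    - [0, 0, 20.5, 0]
    - [0, 0, 21.5, 0]
    - [0, 0, 21.5, 0]
    - [0, 0, 21.5, 0]

```text
clock: 9.22
ee_pos: [0.4616, -0.2674, 0.0306]
tool_rot: [-0.0, 0.782, 0.624, -0.0]
ft_force: [-8.4, 5.0, 20.7]
finger_gap: 0.0333
gripper_force: 30.0
```

>>> step_arm:
  deltas:
    - [0, 0, -0.5, 0]
    - [0, 0, -0.5, 0]
    - [0, 0, -0.5, 0]
    - [0, 0, -0.5, 0]
    - [0, 0, -0.5, 0]
    - [0, 0, -0.5, 0]
    - [0, 0, -0.5, 0]
    - [0, 0, -0.5, 0]
  grip: 72

```text
clock: 9.88
ee_pos: [0.4616, -0.2673, 0.0302]
tool_rot: [-0.0, 0.782, 0.624, -0.0]
ft_force: [-0.1, -0.3, 0.3]
finger_gap: 0.072
gripper_force: 0.0
```

>>> step_arm:
  deltas:
    - [0, 0, -6, 0]
    - [0, 0, -16, 0]
    - [0, 0, -30, 0]
    - [0, 0, -50, 0]
    - [0, 0, -75, 0]
    - [0, 0, -100, 0]
    - [0, 0, -130, 0]
    - [0, 0, -160, 0]
    - [0, 0, -180, 0]
    - [0, 0, -180, 0]
    - [0, 0, -180, 0]

```text
clock: 10.8
ee_pos: [0.4621, -0.2677, 0.212]
tool_rot: [0.001, 0.782, 0.624, 0.0]
ft_force: [-0.3, 0.3, -0.6]
finger_gap: 0.0719
gripper_force: 0.0
```

Run:
```python
from h import *
snap('side','s5');snap('scene','c5');s=ctrl.observe();print(s['clock'],s['ee_pos'],s['ft_force'],s['finger_gap'])
a=cv2.imread('pics/c5.png')[170:270,125:255];b=cv2.imread('pics/s5.png')[205:320,270:390]
o=np.zeros((460,800,3),np.uint8);o[:300,:390]=cv2.resize(a,None,fx=3,fy=3,interpolation=2);o[:383,400:800]=cv2.resize(b,None,fx=3.333,fy=3.333,interpolation=2)[:383,:400];cv2.imwrite('pics/d5.png',o)
```

```text
10.9 [ 0.46109631 -0.26704712  0.20983665] [ 0.03029752 -0.21282663 -0.33033023] 0.07173304487843939
```

View pics/d5.png

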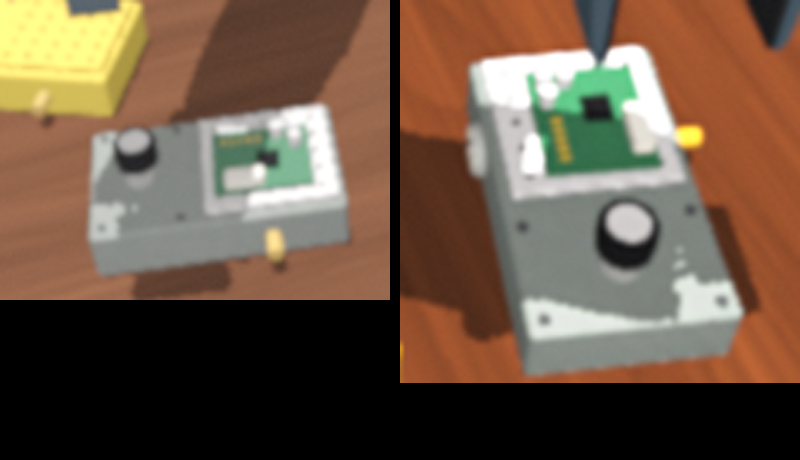

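The knob disc is back at side crop (628,223), which matches the fully-in projection (628,221). The board has not moved and the gripper is clear.

```bash
python3 -c "
from workcell import ctrl
print(ctrl.hand_in())"
```

```text
the job is handed in; nothing more can be done
None
```

I pulled the board's hold-down knob out to its stop, left it there for about a second, pushed it fully home and let go; the board and the other hold-down were left alone, and the job was handed in at about 11 s.

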